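# Sweep germanium offcuts into the scrap bin

### The arm

A 6-joint arm with a two-finger parallel gripper is mounted at the origin on the work surface. World frame = base frame: x ahead of the robot, y to its left, z up, the work surface at z = 0. Lengths are in mm, angles in rad, forces in N, time in s.
With the tool pointing down it reaches from about 350 to 975 mm from the base axis. Payload 7.1 kg.
Tool frame: the origin (TCP) lies at the very end of the fingers, on their centre line; the grasp point (between the pads) lies ctrl.hold_point_z behind it (ctrl.hold_point_z is the distance from the TCP to the grasp point, in mm); z points along the fingers, y is the line along which they close (so a half turn about z gives the same grasp; the last joint's range is limited). The gripper opens to 88 mm and grips with 3 to 60 N. Pads are 20 mm wide; open, the fingers measure 115 mm over their backs; the gripper's body (75 mm by 178 mm) begins 61 mm behind the grasp point.
Start: joints at [-1.138, 0.423, 1.63, -0, 1.089, -0.019], TCP at [272.88, -562.264, 222.675] pointing down, gripper open.
Joint ranges: [-3, 3], [-0.9, 2.11], [0.09, 2.58], [-1.31, 4.45], [0.11, 2.69], [-2.54, 2.54]. Speed limits (rad/s): [2.39, 2.39, 3.01, 3.14, 3.14, 3.14].

### API

Orientations are given as a rotation vector (axis times angle).
In Python, from workcell import ctrl gives the robot as it stands. The module is installed in compiled form; this text tells all that it offers.
- The arm moves only by the shell command python3 -m creep 'ROWS'. ROWS is JSON, a list of rows, each an object with "translation": the shift along the tool's x, y, z in mm, a list of three; "angular": the turn, a rotation vector about the tool's x, y, z in rad, a list of three; "jaw": the opening, from 0 (shut) to 1 (fully open). A call has exactly 8 rows; each row is the pose to reach, as a shift and turn from the pose commanded when the call began, along the tool's axes at that moment; what a row does not reach only later rows make up. A row lasts 1/8 s, in which the tool goes at most 62.5 mm and 10.7 degrees, less where a joint would pass 70% of its speed; a pose out of reach is approached as far as the arm can. A call with a gripper value outside its range is refused whole. The fingers move at their own pace and stop on an object; the grip force is fixed at half the most. Time passes only in rows, so rows that repeat a pose let the fingers close, or fill a call up. It gives the time, the measured TCP pose, the force, the opening and the grip force at its end, in the units of the state.
- ctrl.get_obs(): the state, without advancing time (a new reading comes with each control period).
- ctrl.get_image(name): name is "side" or "top"; returns the picture (480x640x3 uint8, red, green, blue); there is no depth.
- ctrl.camera_info(name): a dict with "camera_matrix" (3x3 intrinsics, pixels), "distortion" ([k1, k2, p1, p2, k3] as OpenCV has them; the pictures are not rectified), "world_from_camera" (4x4, takes a point from camera to world coordinates). Camera axes: x right, y up, looking along -z (the intrinsics and any distortion apply to the point x, -y, -z); pixel columns grow to the right and rows downward; lengths in mm; the calibration is good to about 2 mm. A picture is of the moment at which its call begins. camera_info takes no time and is no camera call.
- ctrl.close_job(): hands the job in; it is judged then, once.
Trained networks look in the newest picture that a camera, given by its name, has taken for a name from the list of things; names that differ only in an ending like _2 or _b are one class to them, and where a whole thing is asked for, a point or a joint stands for the part that bears it (a point fixed in the world has none). Each returns a list of dicts, best first, with "score" (0 to 1); they miss things now and then, are a little off and sometimes report something else, mostly with a low value. They report only what shows in the picture. A call takes as long as a camera call.
- ctrl.look_for(camera, label): "rect" ([left, top, right, bottom] in pixels, round what is visible of it).
The state is a dict: "t": time; "qpos": joint angles; "qvel": joint speeds; "joint_torque": joint torques, N m; "ee_pos": TCP position; "orientation": TCP orientation; "ft_force": force on the tool from outside, world axes, zero at the start; "moment": the same for the moment, N m; "width": finger opening in mm; "grasp_force": force on a finger pad.
Only numpy, scipy, OpenCV 4.12 (cv2) and the standard library are available. Lean on these libraries where they do the work, as an engineer would, in place of code of your own. Each camera call takes 0.05 s, during which the arm holds its last target. There are 200 camera calls.

### The job

Clear the work tray: use the fingers like a brush to sweep the three dark germanium offcuts along the deck and off the tray's open lip, so that all three drop into the blue scrap bin under it. Only push the offcuts, never pick up or carry them, and leave the lens blank, the brass holder, the jar and the bin standing where they are.

Things in the scene. Friction and masses are not known exactly. Their poses are not given: they have to be found in the camera images.
- tray: Cream work tray fixed to the bench: flat level deck 340 x 340 mm, its top 85 mm above the bench. Origin under the deck's centre at bench level; x, y along its sides, z up. A rim 12 mm high, 8 mm thick, inner faces 162 mm from the centre, runs round it except at the sweep-out lip in the middle of its -y side.
- tray_lip (a point): Middle of the free edge of the sweep-out lip, at deck height (85 mm above the bench), axes as the tray's: -y points outwards over the bin. The opening in the rim is 140 mm wide (70 mm either side of this point); through it the deck runs on flat to this edge, 185 mm from the tray's centre, between two cheeks as high as the rim.
- bin: Blue open-topped scrap bin standing loose on the bench under the lip, 200 mm (its x, along the tray's side) x 130 mm (its y) x 65 mm high, walls 4 mm, 0.6 kg; its rim is 8 mm below the underside of the lip, whose edge overhangs the bin by about 15 mm. Origin at the centre of its underside.
- block_a_mid (a point): Centre of a dark grey sawn germanium block, 30 x 24 mm (its x, y) and 16 mm high, lying flat and loose on the deck; about 60 g.
- block_b_mid (a point): Centre of a dark grey sawn germanium block, 26 x 26 mm and 16 mm high, lying flat and loose on the deck; about 60 g.
- core_mid (a point): Centre of a dark grey round germanium core, 28 mm in diameter and 16 mm high, standing on its flat end, loose on the deck; about 50 g.
- blank: Good lens blank, bright grey dome 50 mm in diameter and 18 mm high, loose on the deck in one of the two corners beside the lip; not to be moved. Origin at the centre of its underside.
- holder: Brass lens holder, a disc 48 mm in diameter and 12 mm thick with a 20 mm stem, 40 mm high in all, loose on the deck in the other corner beside the lip; not to be moved. Origin at the centre of its underside.
- jar: Small white jar with a yellow cap, 38 mm in diameter and 55 mm high, standing on the bench behind the tray, on its +y side opposite the lip; not to be moved. Origin at the centre of its underside.

How it is judged (in metres and radians):
At the end, for the whole second after the job is handed in: All three offcuts lie at rest inside the scrap bin (centres within its walls and below its rim); the lens blank, the brass holder and the jar stand upright within 12 mm and the bin within 15 mm of where they started (x of block_a_mid in the frame of bin between -0.097 and 0.097 m and y of block_a_mid in the frame of bin between -0.062 and 0.062 m and z of each of block_a_mid, block_b_mid, core_mid in the frame of bin below 0.062 m and linear speed of each of block_a, block_b, core below 0.02 m/s and x of block_b_mid in the frame of bin between -0.097 and 0.097 m and y of block_b_mid in the frame of bin between -0.062 and 0.062 m and x of core_mid in the frame of bin between -0.097 and 0.097 m and y of core_mid in the frame of bin between -0.062 and 0.062 m and distance of each of blank, holder, jar from where it was at the start of the episode below 0.012 m and distance of bin from where it was at the start of the episode below 0.015 m and angle between each of blank, holder, jar, bin's own z axis and vertical below 0.15 rad); the robot touches nothing.
It fails at once if an offcut was lifted off the deck (its centre more than 17 mm above where it lies flat) (z of any of block_a_mid, block_b_mid, core_mid in the frame of tray above 0.11 m).
It fails at once if an offcut was carried out past the lip instead of dropping off it (centre 30 mm beyond the lip edge, still at deck height) ((y of block_a_mid in the frame of tray below -0.215 m and z of block_a_mid in the frame of tray above 0.09 m) or (y of block_b_mid in the frame of tray below -0.215 m and z of block_b_mid in the frame of tray above 0.09 m) or (y of core_mid in the frame of tray below -0.215 m and z of core_mid in the frame of tray above 0.09 m)).
It fails at once if the lens blank, the brass holder or the jar was shifted by more than 12 mm or tipped (distance of any of blank, holder, jar from where it was at the start of the episode above 0.012 m or angle between any of blank, holder, jar's own z axis and vertical above 0.25 rad).
It fails at once if the scrap bin was shifted by more than 15 mm or tipped (distance of bin from where it was at the start of the episode above 0.015 m or angle between bin's own z axis and vertical above 0.25 rad).
It also fails if it takes over 51 s, if anything falls off the work surface, if the arm or the gripper's body presses on something with over 40 N, if the wrist force passes 120 N, or if a joint passes its speed limit or range.

## Working session

There is one attempt and no reset: what is moved stays moved. The work goes in short steps, Python scripts to look and compute and a shell command to move; the robot and the scene stay as the last step left them, time stands still between calls to the robot, and variables do not carry over. Pictures are saved under pics/ and viewed, at most 10 in all, crops included, and the job is handed in when it is done.

```bash
mkdir -p pics; cat > h.py <<'E'
import numpy as np, cv2
from workcell import ctrl
def ray(cam,u,v):
    c=ctrl.camera_info(cam);K=np.array(c["camera_matrix"],float);D=np.array(c["distortion"],float);T=np.array(c["world_from_camera"],float)
    p=cv2.undistortPoints(np.array([[[u,v]]],float),K,D)[0,0]
    d=T[:3,:3]@np.array([p[0],-p[1],-1]);return T[:3,3],d
def at(cam,u,v,z):
    o,d=ray(cam,u,v);return o+d*(z-o[2])/d[2]
def proj(cam,P):
    c=ctrl.camera_info(cam);K=np.array(c["camera_matrix"],float);D=np.array(c["distortion"],float);T=np.linalg.inv(np.array(c["world_from_camera"],float))
    q=T[:3,:3]@np.array(P,float)+T[:3,3];q=np.array([q[0],-q[1],-q[2]])
    return cv2.projectPoints(q.reshape(1,1,3),np.zeros(3),np.zeros(3),K,D)[0].ravel()
E
python3 - <<'E'
from h import *
np.set_printoptions(precision=1,suppress=True)
for c in("top","side"):
    im=ctrl.get_image(c);cv2.imwrite(f"pics/{c}0.png",im[...,::-1]);print(c,np.array(ctrl.camera_info(c)["world_from_camera"]))
for l,z in dict(tray=85,bin=65,block_a_mid=101,core_mid=101,blank=90,holder=97,jar=55).items():
    for r in ctrl.look_for("top",l)[:4]:
        a=r["rect"];print(l,round(r["score"],2),np.array(a),at("top",(a[0]+a[2])/2,(a[1]+a[3])/2,z))
o=ctrl.get_obs();print(o["t"],o["ee_pos"],o["orientation"],o["width"],ctrl.hold_point_z)
E
```

```text
top [[  0.    1.   -0.1 493.7]
 [ -1.    0.    0.   45.1]
 [  0.    0.1   1.  794.6]
 [  0.    0.    0.    1. ]]
side [[ -0.8   0.4  -0.4 232.9]
 [ -0.6  -0.6   0.6 513.6]
 [ -0.    0.7   0.7 608.5]
 [  0.    0.    0.    1. ]]
tray 0.97 [268.1 143.1 498.  363.8] [558.1 -60.7  85. ]
tray 0.54 [340.3 249.4 359.5 269.2] [548.3  -7.5  85. ]
block_a_mid 0.78 [320.8 285.8 343.2 307.6] [489.   21.5 101. ]
core_mid 0.5 [341.  252.8 358.4 266.7] [546.4  -6.  101. ]
blank 0.68 [430.6 317.8 463.4 348.9] [ 433.3 -158.7   90. ]
holder 0.73 [426.8 157.8 458.6 184.6] [ 691.5 -157.3   97. ]
jar 0.96 [227.  271.1 253.3 298.1] [507.5 171.7  55. ]
0.45 [ 272.9 -562.2  222.6] [-3.1 -0.7  0. ] 88.03050621386193 18.700000000000003
```

View pics/top0.png

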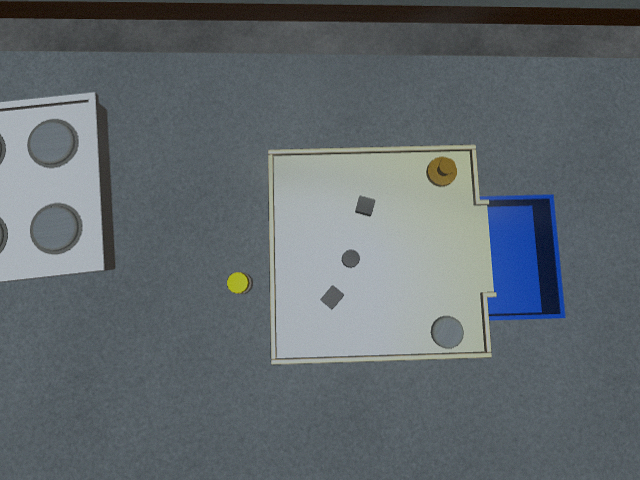

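View pics/side0.png

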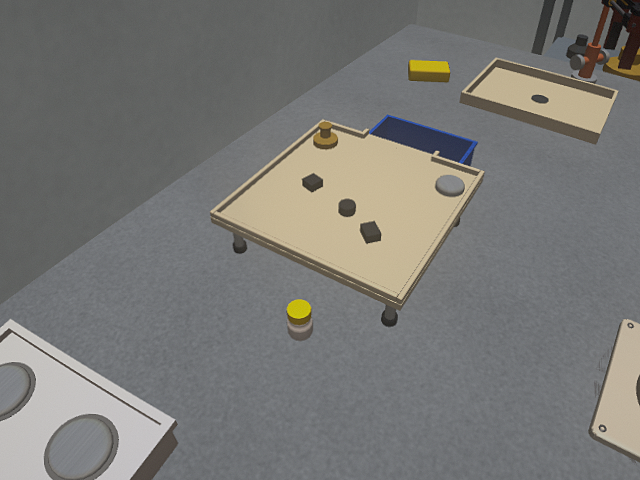

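Top view: block 1 at (366,206), core (350,259), block 2 (332,297), lip edge about (486,203)–(493,293), holder (442,171), blank (447,332). Side view agrees.

```bash
cat >> h.py <<'E'
from scipy.optimize import least_squares
from scipy.spatial.transform import Rotation as R
def tw(p,x,y):
    c,s=np.cos(p[2]),np.sin(p[2]);return np.array([p[0]+c*x-s*y,p[1]+s*x+c*y])
def fit():
    obs=[((-170,170),(272,362)),((170,170),(269,151)),((170,-170),(476,146)),((-170,-170),(491,356))]
    f=lambda p:np.concatenate([proj("top",[*tw(p,*a),97])-b for a,b in obs])
    r=least_squares(f,[560,-60,0]);return r.x,r.fun
E
python3 - <<'E'
from h import *
np.set_printoptions(precision=2,suppress=True)
p,res=fit();print(p,res)
c,s=np.cos(p[2]),np.sin(p[2]);M=np.array([[c,s],[-s,c]])
for n,u,v,z in [("sq1",366,206,97),("core",350.5,259,97),("sq2",332,297,97),("holder",441,172,92),("blank",447,332,92),("jar",238,283,55),("lipL",487.5,203,97),("lipR",495,294,97),("binc0",553,195,65),("binc1",564,317,65)]:
    w=at("top",u,v,z);print(n,w[:2],"tray",M@(w[:2]-p[:2]))
print("lip world",tw(p,0,-185))
o=ctrl.get_obs();print(R.from_rotvec(o["orientation"]).as_matrix())
im=ctrl.get_image("top")[135:375,220:580];cv2.imwrite("pics/c1.png",cv2.resize(im,None,fx=2.2,fy=2.2)[...,::-1])
E
```

```text
[562.01 -50.01   0.03] [-1.16  2.14 -0.65 -2.4   0.58 -1.85  1.28  1.5 ]
sq1 [632.97 -32.47] tray [71.51 15.18]
core [547.9   -7.52] tray [-12.68  42.94]
sq2 [488.48  21.39] tray [-71.12  73.79]
holder [ 691.51 -155.91] tray [ 125.92 -110.14]
blank [ 435.5  -158.14] tray [-130.02 -103.88]
jar [510.09 175.35] tray [-44.42 226.95]
lipL [ 639.66 -228.12] tray [  71.71 -180.59]
lipR [ 494.64 -233.91] tray [ -73.42 -181.57]
binc0 [ 661.18 -352.68] tray [  89.09 -305.8 ]
binc1 [ 458.1 -358.5] tray [-114.07 -304.87]
lip world [ 568.14 -234.91]
[[ 0.9   0.44 -0.  ]
 [ 0.44 -0.9   0.  ]
 [-0.   -0.   -1.  ]]
```

View pics/c1.png

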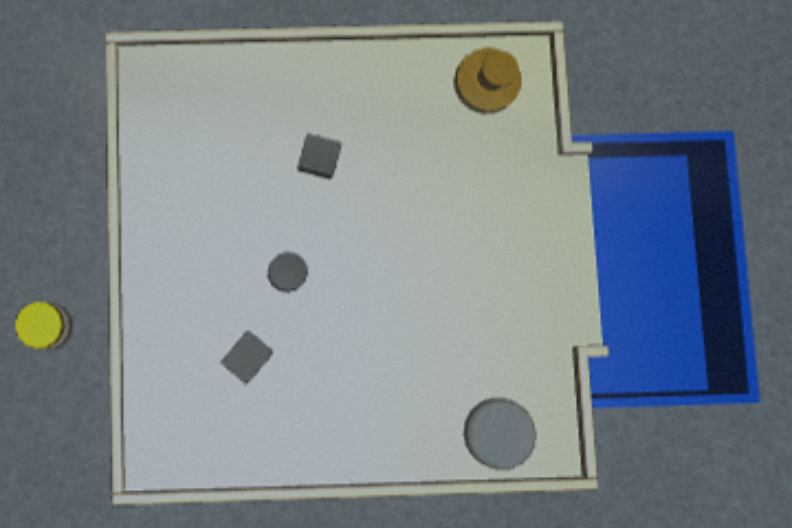

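```bash
cat >> h.py <<'E'
P=np.array([562.01,-50.01,fit()[0][2]])
def plan(tx,ty,z,d=None):
    "tray xy target, z; d=push direction in tray axes -> shift/turn in tool axes"
    o=ctrl.get_obs();Rm=R.from_rotvec(o["orientation"]).as_matrix();w=tw(P,tx,ty)
    s=Rm.T@(np.array([*w,z])-o["ee_pos"])
    yaw=np.arctan2(Rm[1,0],Rm[0,0]);g=yaw if d is None else np.arctan2(-d[1],-d[0])+P[2]
    M=np.column_stack([[np.cos(g),np.sin(g),0],[np.sin(g),-np.cos(g),0],[0,0,-1]])
    print("shift",s.round(1),"turn",R.from_matrix(Rm.T@M).as_rotvec().round(3),"t",round(o["t"],2),"F",np.round(o["ft_force"],1),"w",round(o["width"],1))
def tray():
    o=ctrl.get_obs();c,s=np.cos(P[2]),np.sin(P[2]);print("tcp tray",(np.array([[c,s],[-s,c]])@(np.array(o["ee_pos"])[:2]-P[:2])).round(1),"z",round(o["ee_pos"][2],1))
E
python3 -c "
from h import *
tray();plan(-13,86,130,(10,-230))"
```

```text
tcp tray [-305.9 -502.4] z 222.6
shift [ 506.8 -418.5   92.7] turn [-0.    -0.    -1.196] t 0.5 F [-0.4  0.2  0.6] w 87.5
```

```bash
python3 -m creep '[{"translation":[45,-37,0],"angular":[0,0,-0.15],"jaw":0.23},{"translation":[90,-74,0],"angular":[0,0,-0.3],"jaw":0.23},{"translation":[135,-111,0],"angular":[0,0,-0.45],"jaw":0.23},{"translation":[180,-148,0],"angular":[0,0,-0.6],"jaw":0.23},{"translation":[225,-185,0],"angular":[0,0,-0.75],"jaw":0.23},{"translation":[270,-222,0],"angular":[0,0,-0.9],"jaw":0.23},{"translation":[315,-259,0],"angular":[0,0,-1.05],"jaw":0.23},{"translation":[360,-296,0],"angular":[0,0,-1.196],"jaw":0.23}]'; python3 -c "
from h import *
tray();plan(-13,86,130,(10,-230))"
```

```text
t: 1.5
ee_pos: [468.3, -137.1, 223.1]
orientation: [2.128, 2.31, 0.001]
ft_force: [0.6, 0.3, 0.5]
width: 20.4
grasp_force: 0.0
tcp tray [-96.6 -83.9] z 223.1
shift [165.7  91.6  93.1] turn [0.001 0.    0.005] t 1.5 F [0.6 0.3 0.5] w 20.4
```

```bash
python3 -m creep '[{"translation":[30,17,0],"angular":[0,0,0],"jaw":0.23},{"translation":[60,34,0],"angular":[0,0,0],"jaw":0.23},{"translation":[90,51,15],"angular":[0,0,0],"jaw":0.23},{"translation":[125,68,35],"angular":[0,0,0],"jaw":0.23},{"translation":[150,84,60],"angular":[0,0,0],"jaw":0.23},{"translation":[165.7,91.6,85],"angular":[0,0,0.005],"jaw":0.23},{"translation":[165.7,91.6,93],"angular":[0,0,0.005],"jaw":0.23},{"translation":[165.7,91.6,93],"angular":[0,0,0.005],"jaw":0.23}]'; python3 -c "
from h import *
tray();plan(-13,86,89,(10,-230));plan(0,-180,89)
a=ctrl.get_image('side')[90:330,190:510];cv2.imwrite('pics/c2.png',cv2.resize(a,None,fx=2.4,fy=2.4)[...,::-1])"
```

```text
t: 2.5
ee_pos: [545.7, 33.0, 129.5]
orientation: [-2.139, -2.3, 0.001]
ft_force: [-0.6, -0.0, 0.1]
width: 20.3
grasp_force: 0.0
tcp tray [-13.6  83.5] z 129.5
shift [ 2.5  0.7 40.5] turn [-0.001  0.    -0.005] t 2.5 F [-0.6 -0.   0.1] w 20.3
shift [-263.8    3.4   40.5] turn [-0.001  0.    -0.   ] t 2.5 F [-0.6 -0.   0.1] w 20.3
```

View pics/c2.png

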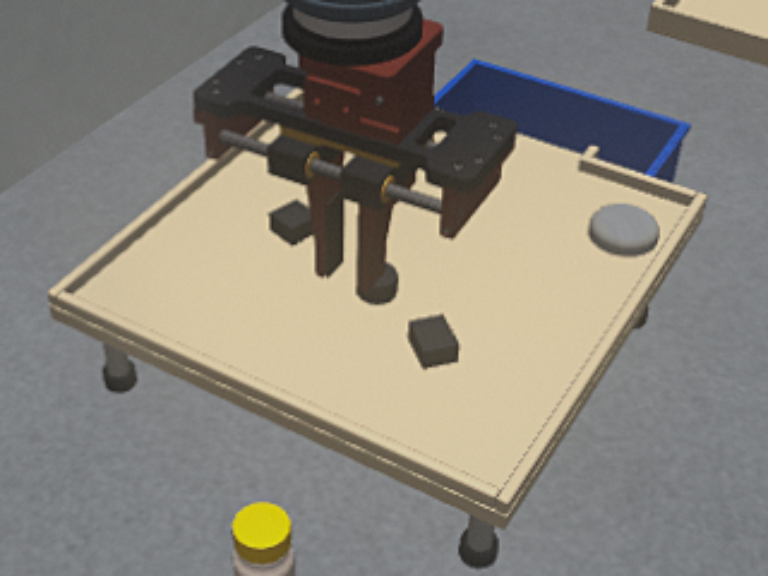

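The fingers hang above and behind the core (core at crop (378,283)), all objects unmoved. Descend, then push.

```bash
python3 -m creep '[{"translation":[4,0,10],"angular":[0,0,0],"jaw":0.23},{"translation":[4,0,20],"angular":[0,0,0],"jaw":0.23},{"translation":[4,0,30],"angular":[0,0,0],"jaw":0.23},{"translation":[4,0,40],"angular":[0,0,0],"jaw":0.23},{"translation":[4,0,40],"angular":[0,0,0],"jaw":0.23},{"translation":[-4,0,40],"angular":[0,0,0],"jaw":0.23},{"translation":[-14,0,40],"angular":[0,0,0],"jaw":0.23},{"translation":[-26,0,40],"angular":[0,0,0],"jaw":0.23}]'; python3 -m creep '[{"translation":[-14,0,0],"angular":[0,0,0],"jaw":0.23},{"translation":[-28,0,0],"angular":[0,0,0],"jaw":0.23},{"translation":[-42,0,0],"angular":[0,0,0],"jaw":0.23},{"translation":[-56,0,0],"angular":[0,0,0],"jaw":0.23},{"translation":[-70,0,0],"angular":[0,0,0],"jaw":0.23},{"translation":[-84,0,0],"angular":[0,0,0],"jaw":0.23},{"translation":[-98,0,0],"angular":[0,0,0],"jaw":0.23},{"translation":[-112,0,0],"angular":[0,0,0],"jaw":0.23}]'; python3 -c "
from h import *
tray();plan(0,-180,89)
a=ctrl.get_image('side')[90:330,190:510];cv2.imwrite('pics/c3.png',cv2.resize(a,None,fx=2.4,fy=2.4)[...,::-1])"
```

```text
t: 3.55
ee_pos: [548.3, 6.7, 90.0]
orientation: [2.14, 2.3, 0.001]
ft_force: [-0.6, 1.5, 0.9]
width: 20.3
grasp_force: 0.2
t: 4.55
ee_pos: [556.1, -105.1, 89.7]
orientation: [2.14, 2.3, 0.0]
ft_force: [-0.7, 0.7, 1.1]
width: 20.2
grasp_force: 0.6
tcp tray [ -7.7 -54.9] z 89.7
shift [-125.3    2.9    0.7] turn [ 0. -0. -0.] t 4.55 F [-0.7  0.7  1.1] w 20.2
```

View pics/c3.png

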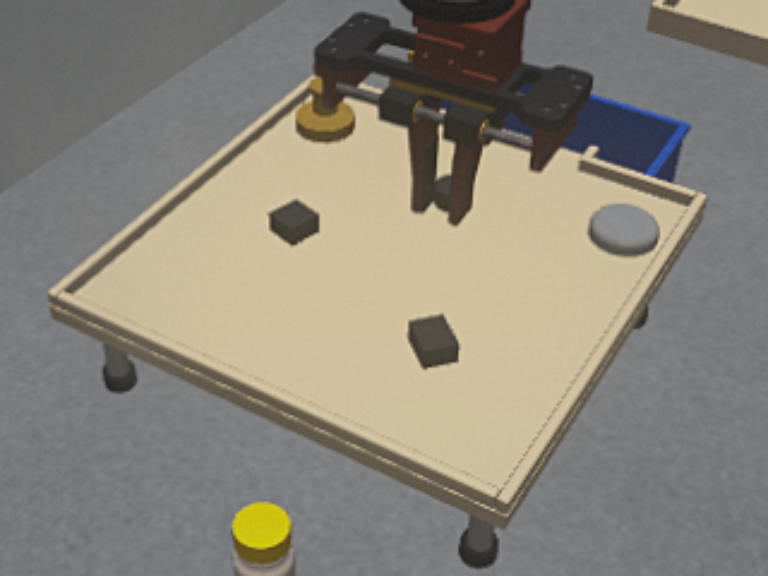

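Core sits between the fingers and moves well. Continue, slower at the lip.

```bash
python3 -m creep '[{"translation":[-14,0,0],"angular":[0,0,0],"jaw":0.23},{"translation":[-28,0,0],"angular":[0,0,0],"jaw":0.23},{"translation":[-42,1,0],"angular":[0,0,0],"jaw":0.23},{"translation":[-56,1,0],"angular":[0,0,0],"jaw":0.23},{"translation":[-68,1,0],"angular":[0,0,0],"jaw":0.23},{"translation":[-78,2,0],"angular":[0,0,0],"jaw":0.23},{"translation":[-88,2,0],"angular":[0,0,0],"jaw":0.23},{"translation":[-98,2,0],"angular":[0,0,0],"jaw":0.23}]'; python3 -m creep '[{"translation":[-10,0,0],"angular":[0,0,0],"jaw":0.23},{"translation":[-18,0,0],"angular":[0,0,0],"jaw":0.23},{"translation":[-25,0,0],"angular":[0,0,0],"jaw":0.23},{"translation":[-28,0,0],"angular":[0,0,0],"jaw":0.23},{"translation":[-28,0,0],"angular":[0,0,0],"jaw":0.23},{"translation":[-28,0,0],"angular":[0,0,0],"jaw":0.23},{"translation":[-10,0,0],"angular":[0,0,0],"jaw":0.23},{"translation":[0,0,-30],"angular":[0,0,0],"jaw":0.23}]'; python3 -c "
from h import *
tray();plan(78.5,55,130,(-41,-205))
a=ctrl.get_image('top')[135:375,220:580];cv2.imwrite('pics/c4.png',cv2.resize(a,None,fx=2.2,fy=2.2)[...,::-1])"
```

```text
t: 5.6
ee_pos: [565.1, -202.3, 89.6]
orientation: [-2.14, -2.3, 0.0]
ft_force: [-0.6, 0.2, 0.2]
width: 19.8
grasp_force: 0.2
t: 6.6
ee_pos: [563.0, -199.4, 117.8]
orientation: [-2.136, -2.297, 0.003]
ft_force: [-0.4, 0.5, 0.2]
width: 20.2
grasp_force: 0.0
tcp tray [  -4.  -149.4] z 117.8
shift [201.   90.4 -12.1] turn [-0.005 -0.002  0.237] t 6.6 F [-0.4  0.5  0.2] w 20.2
```

View pics/c4.png

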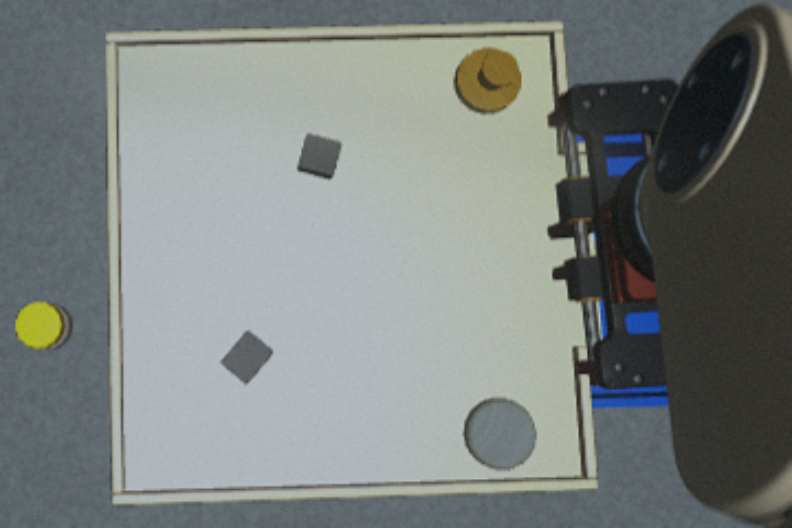

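Core is gone from the deck; other things unmoved. Now behind block 1.

```bash
python3 -m creep '[{"translation":[20,0,-15],"angular":[0,0,0],"jaw":0.23},{"translation":[50,15,-25],"angular":[0,0,0.04],"jaw":0.23},{"translation":[85,35,-25],"angular":[0,0,0.09],"jaw":0.23},{"translation":[120,55,-25],"angular":[0,0,0.14],"jaw":0.23},{"translation":[155,75,-25],"angular":[0,0,0.19],"jaw":0.23},{"translation":[190,90,-20],"angular":[0,0,0.237],"jaw":0.23},{"translation":[201,90,-12],"angular":[0,0,0.237],"jaw":0.23},{"translation":[201,90,-2],"angular":[0,0,0.237],"jaw":0.23}]'; python3 -c "
from h import *
tray();plan(78.5,55,89,(-41,-205));plan(32,-180,89)
a=ctrl.get_image('top')[135:375,220:580];cv2.imwrite('pics/c5.png',cv2.resize(a,None,fx=2.2,fy=2.2)[...,::-1])"
```

```text
t: 7.65
ee_pos: [639.4, 6.1, 121.0]
orientation: [-2.394, -2.033, 0.001]
ft_force: [0.3, -0.9, 0.1]
width: 20.1
grasp_force: 0.0
tcp tray [79.2 53.6] z 121.0
shift [ 1.3 -0.9 32. ] turn [-0.001  0.     0.002] t 7.65 F [ 0.3 -0.9  0.1] w 20.1
shift [-238.3   -0.9   32.1] turn [-0.001  0.    -0.   ] t 7.65 F [ 0.3 -0.9  0.1] w 20.1
```

View pics/c5.png

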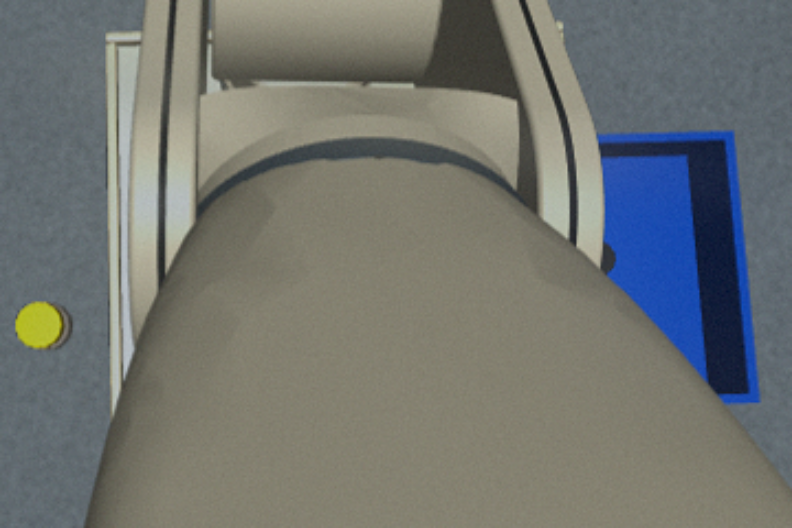

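The core lies in the bin (crop (608,258)), bin unmoved. Sweep block 1.

```bash
python3 -m creep '[{"translation":[2,0,10],"angular":[0,0,0],"jaw":0.23},{"translation":[2,0,20],"angular":[0,0,0],"jaw":0.23},{"translation":[2,0,31],"angular":[0,0,0],"jaw":0.23},{"translation":[2,0,31],"angular":[0,0,0],"jaw":0.23},{"translation":[-6,0,31],"angular":[0,0,0],"jaw":0.23},{"translation":[-14,0,31],"angular":[0,0,0],"jaw":0.23},{"translation":[-22,0,31],"angular":[0,0,0],"jaw":0.23},{"translation":[-32,0,31],"angular":[0,0,0],"jaw":0.23}]'; python3 -m creep '[{"translation":[-14,0,0],"angular":[0,0,0],"jaw":0.23},{"translation":[-28,0,0],"angular":[0,0,0],"jaw":0.23},{"translation":[-42,0,0],"angular":[0,0,0],"jaw":0.23},{"translation":[-56,0,0],"angular":[0,0,0],"jaw":0.23},{"translation":[-70,0,0],"angular":[0,0,0],"jaw":0.23},{"translation":[-84,0,0],"angular":[0,0,0],"jaw":0.23},{"translation":[-98,0,0],"angular":[0,0,0],"jaw":0.23},{"translation":[-112,0,0],"angular":[0,0,0],"jaw":0.23}]'; python3 -c "
from h import *
tray();plan(32,-180,89)
a=ctrl.get_image('side')[90:330,190:510];cv2.imwrite('pics/c6.png',cv2.resize(a,None,fx=2.4,fy=2.4)[...,::-1])"
```

```text
t: 8.7
ee_pos: [635.2, -27.0, 91.0]
orientation: [2.397, 2.031, 0.001]
ft_force: [0.2, 0.6, 0.6]
width: 20.4
grasp_force: 0.5
t: 9.7
ee_pos: [616.5, -137.8, 90.6]
orientation: [-2.397, -2.031, 0.0]
ft_force: [0.8, 0.2, 0.9]
width: 20.0
grasp_force: 0.5
tcp tray [ 51.6 -89.5] z 90.6
shift [-92.6  -1.4   1.6] turn [-0. -0.  0.] t 9.7 F [0.8 0.2 0.9] w 20.0
```

View pics/c6.png

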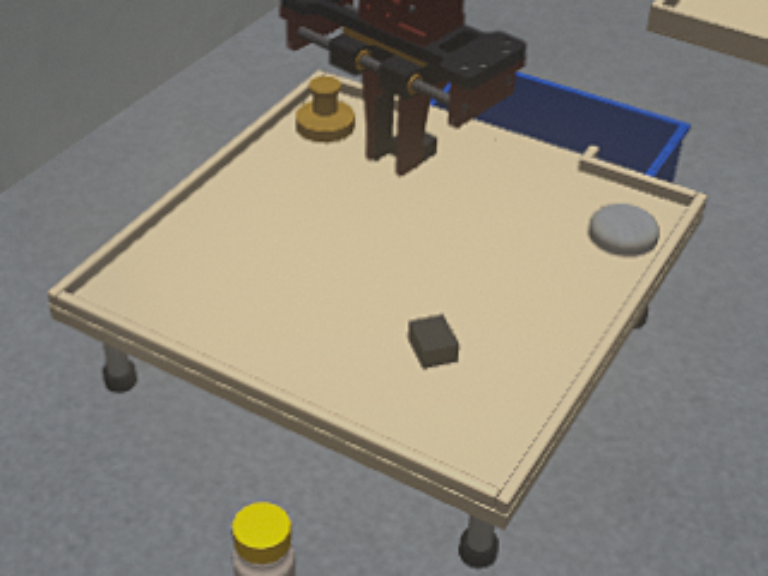

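Block 1 is ahead of the fingers (crop (425,145)), clear of the holder. Finish.

```bash
python3 -m creep '[{"translation":[-12,0,0],"angular":[0,0,0],"jaw":0.23},{"translation":[-24,0,0],"angular":[0,0,0],"jaw":0.23},{"translation":[-36,0,0],"angular":[0,0,0],"jaw":0.23},{"translation":[-47,-1,0],"angular":[0,0,0],"jaw":0.23},{"translation":[-57,-1,0],"angular":[0,0,0],"jaw":0.23},{"translation":[-66,-1,0],"angular":[0,0,0],"jaw":0.23},{"translation":[-74,-1,0],"angular":[0,0,0],"jaw":0.23},{"translation":[-80,-1,0],"angular":[0,0,0],"jaw":0.23}]';  python3 -m creep '[{"translation":[-7,0,0],"angular":[0,0,0],"jaw":0.23},{"translation":[-14,0,0],"angular":[0,0,0],"jaw":0.23},{"translation":[-16,0,0],"angular":[0,0,0],"jaw":0.23},{"translation":[-16,0,0],"angular":[0,0,0],"jaw":0.23},{"translation":[-16,0,0],"angular":[0,0,0],"jaw":0.23},{"translation":[-8,0,0],"angular":[0,0,0],"jaw":0.23},{"translation":[5,0,-20],"angular":[0,0,0],"jaw":0.23},{"translation":[15,0,-50],"angular":[0,0,0],"jaw":0.23}]'; python3 -c "
from h import *
tray();plan(-79,117,140,(46,-264))
a=ctrl.get_image('side')[90:330,190:510];cv2.imwrite('pics/c7.png',cv2.resize(a,None,fx=2.4,fy=2.4)[...,::-1])
a=ctrl.get_image('top')"
```

```text
t: 10.75
ee_pos: [602.6, -216.2, 90.7]
orientation: [2.397, 2.031, -0.0]
ft_force: [-0.9, -0.2, 0.1]
width: 20.2
grasp_force: 0.0
t: 11.75
ee_pos: [604.8, -199.3, 141.5]
orientation: [-2.395, -2.031, 0.001]
ft_force: [0.6, -0.0, 0.0]
width: 20.4
grasp_force: 0.0
tcp tray [  37.9 -150.6] z 141.5
shift [ 239.5 -167.1    1.8] turn [-0.001 -0.001 -0.37 ] t 11.75 F [ 0.6 -0.   0. ] w 20.4
```

View pics/c7.png

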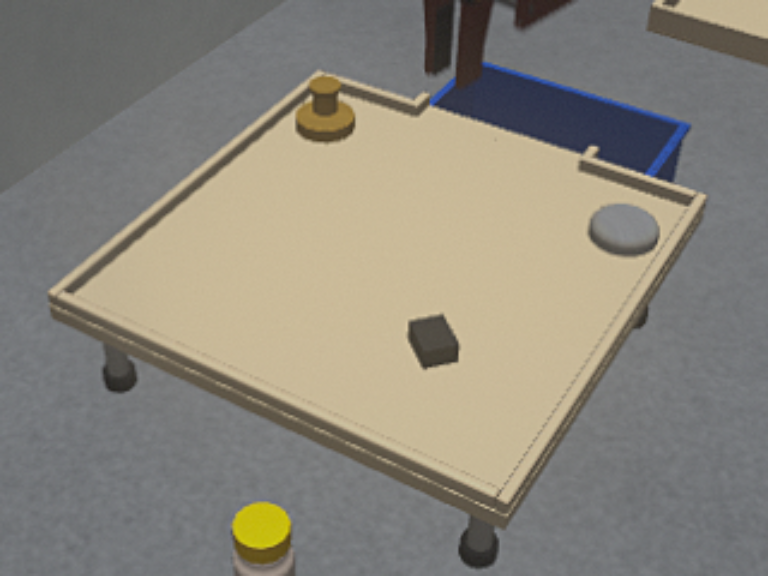

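Block 1 is off the deck; only block 2 left (crop (433,340)), everything else unmoved.

```bash
python3 -m creep '[{"translation":[30,-20,0],"angular":[0,0,-0.05],"jaw":0.23},{"translation":[70,-48,0],"angular":[0,0,-0.11],"jaw":0.23},{"translation":[110,-76,0],"angular":[0,0,-0.17],"jaw":0.23},{"translation":[150,-104,0],"angular":[0,0,-0.23],"jaw":0.23},{"translation":[190,-132,0],"angular":[0,0,-0.29],"jaw":0.23},{"translation":[225,-157,0],"angular":[0,0,-0.35],"jaw":0.23},{"translation":[239.5,-167,2],"angular":[0,0,-0.37],"jaw":0.23},{"translation":[239.5,-167,2],"angular":[0,0,-0.37],"jaw":0.23}]'; python3 -c "
from h import *
tray();plan(-79,117,90,(46,-264));plan(-27,-180,90)"
```

```text
t: 12.85
ee_pos: [479.6, 63.5, 138.8]
orientation: [1.98, 2.438, -0.0]
ft_force: [0.3, -0.0, 0.2]
width: 20.5
grasp_force: 0.0
tcp tray [-78.6 116.2] z 138.8
shift [ 0.9 -0.2 48.8] turn [0.    0.    0.001] t 12.85 F [ 0.3 -0.   0.2] w 20.5
shift [-3.006e+02 -3.000e-01  4.880e+01] turn [0. 0. 0.] t 12.85 F [ 0.3 -0.   0.2] w 20.5
```

```bash
python3 -m creep '[{"translation":[2,0,16],"angular":[0,0,0],"jaw":0.23},{"translation":[2,0,32],"angular":[0,0,0],"jaw":0.23},{"translation":[2,0,49],"angular":[0,0,0],"jaw":0.23},{"translation":[2,0,49],"angular":[0,0,0],"jaw":0.23},{"translation":[-6,0,49],"angular":[0,0,0],"jaw":0.23},{"translation":[-14,0,49],"angular":[0,0,0],"jaw":0.23},{"translation":[-22,0,49],"angular":[0,0,0],"jaw":0.23},{"translation":[-32,0,49],"angular":[0,0,0],"jaw":0.23}]'; python3 -m creep '[{"translation":[-14,0,0],"angular":[0,0,0],"jaw":0.23},{"translation":[-28,0,0],"angular":[0,0,0],"jaw":0.23},{"translation":[-42,0,0],"angular":[0,0,0],"jaw":0.23},{"translation":[-56,0,0],"angular":[0,0,0],"jaw":0.23},{"translation":[-70,0,0],"angular":[0,0,0],"jaw":0.23},{"translation":[-84,0,0],"angular":[0,0,0],"jaw":0.23},{"translation":[-98,0,0],"angular":[0,0,0],"jaw":0.23},{"translation":[-112,0,0],"angular":[0,0,0],"jaw":0.23}]'; python3 -c "
from h import *
tray();plan(-27,-180,90)
a=ctrl.get_image('side')[90:330,190:510];cv2.imwrite('pics/c8.png',cv2.resize(a,None,fx=2.4,fy=2.4)[...,::-1])"
```

```text
t: 13.85
ee_pos: [486.5, 30.9, 90.0]
orientation: [1.982, 2.437, 0.001]
ft_force: [-0.8, 1.0, 0.4]
width: 20.2
grasp_force: 0.4
t: 14.85
ee_pos: [509.1, -79.1, 89.7]
orientation: [-1.982, -2.437, 0.0]
ft_force: [-0.3, 2.4, 1.6]
width: 20.5
grasp_force: 1.0
tcp tray [-53.8 -27.3] z 89.7
shift [-155.1    0.3   -0.3] turn [-0. -0.  0.] t 14.85 F [-0.3  2.4  1.6] w 20.5
```

View pics/c8.png

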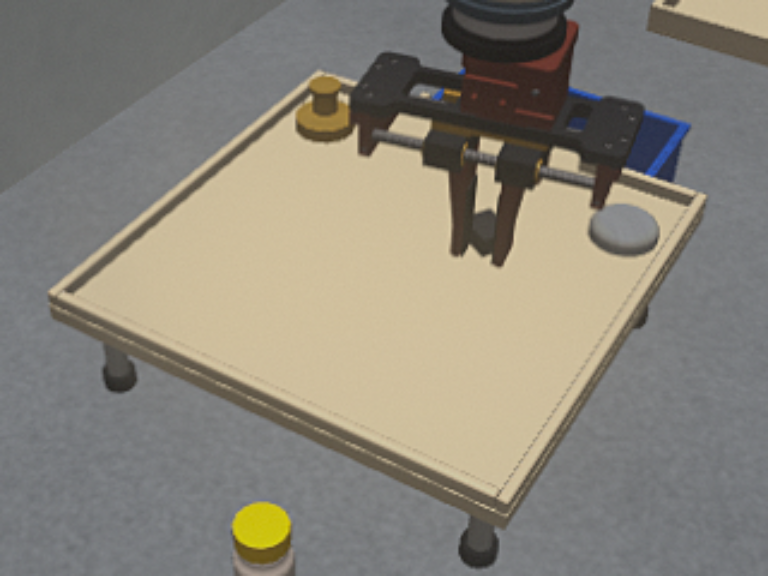

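Block 2 is held corner-first in the finger gap (crop (485,230)); clear of the blank. Finish, going slightly further.

```bash
python3 -m creep '[{"translation":[-14,0,0],"angular":[0,0,0],"jaw":0.23},{"translation":[-28,0,0],"angular":[0,0,0],"jaw":0.23},{"translation":[-42,0,0],"angular":[0,0,0],"jaw":0.23},{"translation":[-56,0,0],"angular":[0,0,0],"jaw":0.23},{"translation":[-70,0,0],"angular":[0,0,0],"jaw":0.23},{"translation":[-84,0,0],"angular":[0,0,0],"jaw":0.23},{"translation":[-97,0,0],"angular":[0,0,0],"jaw":0.23},{"translation":[-108,0,0],"angular":[0,0,0],"jaw":0.23}]'; python3 -m creep '[{"translation":[-10,0,0],"angular":[0,0,0],"jaw":0.23},{"translation":[-19,0,0],"angular":[0,0,0],"jaw":0.23},{"translation":[-27,0,0],"angular":[0,0,0],"jaw":0.23},{"translation":[-35,0,0],"angular":[0,0,0],"jaw":0.23},{"translation":[-43,0,0],"angular":[0,0,0],"jaw":0.23},{"translation":[-50,0,0],"angular":[0,0,0],"jaw":0.23},{"translation":[-50,0,0],"angular":[0,0,0],"jaw":0.23},{"translation":[-40,0,0],"angular":[0,0,0],"jaw":0.23}]'; python3 -m creep '[{"translation":[20,0,0],"angular":[0,0,0],"jaw":0.23},{"translation":[40,0,-20],"angular":[0,0,0],"jaw":0.23},{"translation":[60,0,-50],"angular":[0,0,0],"jaw":0.23},{"translation":[90,0,-80],"angular":[0,0,0],"jaw":0.23},{"translation":[130,0,-100],"angular":[0,0,0],"jaw":0.23},{"translation":[160,0,-110],"angular":[0,0,0],"jaw":0.23},{"translation":[180,0,-110],"angular":[0,0,0],"jaw":0.23},{"translation":[180,0,-110],"angular":[0,0,0],"jaw":0.23}]'; python3 -c "
from h import *
tray()
a=cv2.resize(ctrl.get_image('top')[135:375,220:580],None,fx=1.6,fy=1.6);b=cv2.resize(ctrl.get_image('side')[90:330,190:510],None,fx=0.8,fy=0.8)
cv2.imwrite('pics/c9.png',np.vstack([a,np.pad(b,((0,0),(0,a.shape[1]-b.shape[1]),(0,0)))])[...,::-1])"
```

```text
t: 15.9
ee_pos: [531.1, -184.7, 89.6]
orientation: [-1.983, -2.437, 0.0]
ft_force: [-0.5, 0.9, -0.1]
width: 20.2
grasp_force: 0.4
t: 16.9
ee_pos: [539.1, -223.1, 89.6]
orientation: [1.983, 2.436, 0.0]
ft_force: [-0.5, 0.7, -0.6]
width: 20.4
grasp_force: 0.0
t: 17.9
ee_pos: [501.6, -45.3, 199.2]
orientation: [-1.979, -2.439, 0.001]
ft_force: [0.6, -0.1, -0.3]
width: 20.2
grasp_force: 0.0
tcp tray [-60.2   6.7] z 199.2
```

View pics/c9.png

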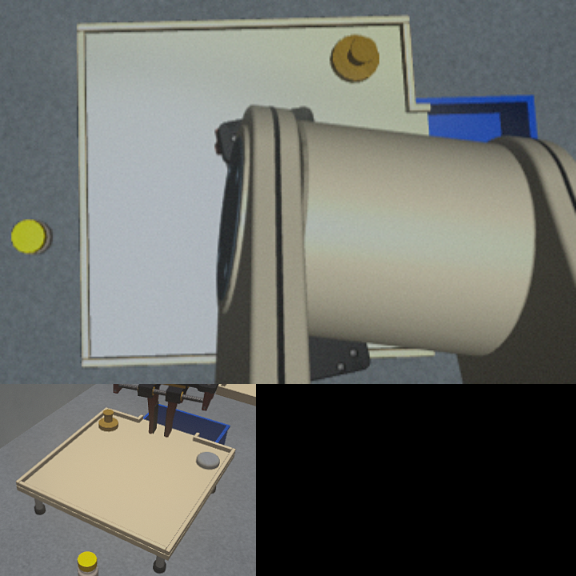

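Deck is empty, holder, blank and jar in place. I've used my picture allowance (in fact 11, one over the 10), so I'll check the bin numerically with the arm moved aside.

```bash
python3 -m creep '[{"translation":[25,0,-10],"angular":[0,0,0],"jaw":0.23},{"translation":[55,0,-10],"angular":[0,0,0],"jaw":0.23},{"translation":[85,0,-10],"angular":[0,0,0],"jaw":0.23},{"translation":[120,0,-10],"angular":[0,0,0],"jaw":0.23},{"translation":[155,0,-10],"angular":[0,0,0],"jaw":0.23},{"translation":[190,0,-10],"angular":[0,0,0],"jaw":0.23},{"translation":[215,0,-10],"angular":[0,0,0],"jaw":0.23},{"translation":[220,0,-10],"angular":[0,0,0],"jaw":0.23}]'; python3 - <<'E'
from h import *
np.set_printoptions(precision=1,suppress=True)
tray();im=ctrl.get_image("top");old=cv2.imread("pics/top0.png")[...,::-1]
c,s=np.cos(P[2]),np.sin(P[2]);M=np.array([[c,s],[-s,c]])
for l in("block_a_mid","core_mid","blank","holder","bin"):
    for r in ctrl.look_for("top",l)[:4]:
        a=r["rect"];w=at("top",(a[0]+a[2])/2,(a[1]+a[3])/2,15);print(l,round(r["score"],2),np.array(a),"tray@z15",M@(w[:2]-P[:2]))
# what changed in the bin/deck region since the start
d=(np.abs(im.astype(int)-old).sum(2)>60).astype(np.uint8);d[:,:425]=0;d=cv2.morphologyEx(d,cv2.MORPH_OPEN,np.ones((3,3)))
n,_,st,ce=cv2.connectedComponentsWithStats(d)
for i in range(1,n):
    if st[i,4]>25: 
        w=at("top",*ce[i],15);print("changed",st[i],ce[i],"tray",M@(w[:2]-P[:2]),im[int(ce[i][1]),int(ce[i][0])])
E
```

```text
t: 19.0
ee_pos: [457.8, 168.8, 209.1]
orientation: [-1.981, -2.438, 0.001]
ft_force: [0.2, 0.7, -0.0]
width: 20.1
grasp_force: 0.0
tcp tray [-96.9 222.2] z 209.1
block_a_mid 0.48 [266.9 145.5 494.7 364.4] tray@z15 [ -0.8 -17.1]
core_mid 0.52 [490.6 245.6 500.3 258.1] tray@z15 [  -0.5 -220.8]
core_mid 0.2 [269.2 145.2 497.9 360.2] tray@z15 [  3.1 -22.2]
blank 0.79 [430.6 316.8 465.1 348.1] tray@z15 [-137.9 -127.4]
holder 0.84 [428.1 157.1 457.7 182. ] tray@z15 [ 151.3 -136.6]
holder 0.51 [268.  142.8 496.7 358.8] tray@z15 [  6.5 -20.2]
bin 0.69 [484.3 195.4 567.3 318.3] tray@z15 [ -10.8 -274.3]
changed [489 225   6  15  68] [491.1 232.6] tray [  34.1 -215.7] [52 56 59]
changed [490 244  10  16 118] [494.2 251.6] tray [   0.  -218.7] [52 57 64]
```

```bash
python3 - <<'E'
from h import *
im=ctrl.get_image("top").astype(int);old=cv2.imread("pics/top0.png")[...,::-1].astype(int)
for v in range(210,292,4): print(v,[int(x) for x in im[v,484:506,2]],'|',[int(x) for x in (im-old)[v,484:500,2]])
print([proj("top",[*tw(P,x,-185),85]).round(1).tolist() for x in(-60,-25,0,34)])
s=ctrl.get_image("side").astype(int);so=cv2.imread("pics/side0.png")[...,::-1].astype(int)
d=(np.abs(s-so).sum(2)>80).astype(np.uint8);n,_,st,ce=cv2.connectedComponentsWithStats(cv2.morphologyEx(d,cv2.MORPH_OPEN,np.ones((3,3))))
print(st[1:].tolist())
E
```

```text
210 [152, 151, 149, 152, 167, 166, 164, 165, 168, 163, 161, 162, 169, 166, 166, 167, 167, 165, 164, 166, 166, 163] | [4, 7, -5, -4, 6, 3, 2, 1, 5, 3, -3, -1, 3, 3, 7, 3]
214 [153, 154, 155, 151, 167, 162, 168, 164, 164, 164, 170, 165, 166, 169, 163, 165, 160, 167, 167, 166, 164, 164] | [0, 3, 6, -2, 2, -6, 0, -4, -2, 1, 2, -2, 3, 6, -2, 2]
218 [153, 154, 153, 152, 165, 166, 166, 168, 166, 171, 165, 168, 168, 165, 164, 171, 168, 161, 169, 165, 166, 165] | [2, 2, 5, 1, 1, 3, 3, 3, -3, 9, 0, 7, 4, 0, 3, 5]
222 [156, 151, 154, 156, 164, 172, 170, 168, 170, 169, 166, 171, 171, 169, 166, 167, 167, 165, 167, 172, 165, 165] | [7, 0, 0, 7, 5, 8, 4, 0, 3, 7, 1, 3, 4, -1, -2, 3]
226 [158, 157, 157, 155, 163, 53, 55, 55, 132, 174, 173, 172, 168, 171, 170, 167, 171, 170, 172, 170, 166, 165] | [7, 4, 3, 6, 9, -116, -116, -110, -32, 9, 6, 7, 4, 5, 2, 1]
230 [159, 156, 159, 153, 162, 76, 61, 56, 55, 136, 176, 164, 169, 168, 167, 169, 170, 169, 171, 169, 168, 170] | [6, 5, 8, 1, 12, -92, -106, -111, -112, -27, 9, -3, 0, 2, 2, 3]
234 [156, 158, 154, 161, 162, 106, 57, 66, 59, 56, 116, 177, 171, 171, 1
[... 3356 characters left out ...]
, 62], [16, 421, 3, 4, 12], [30, 421, 12, 9, 56], [56, 420, 3, 3, 9], [60, 420, 4, 4, 14], [8, 423, 8, 12, 56], [26, 426, 5, 8, 26], [43, 427, 4, 3, 12], [39, 429, 3, 3, 9], [18, 430, 3, 4, 12], [37, 433, 6, 7, 28], [599, 433, 3, 3, 9], [0, 435, 11, 9, 68], [15, 435, 14, 12, 84], [46, 434, 4, 4, 14], [36, 441, 8, 5, 36], [0, 444, 45, 36, 694], [23, 444, 4, 3, 12], [31, 444, 3, 3, 9], [0, 446, 3, 5, 15], [26, 449, 3, 4, 12], [40, 449, 4, 6, 22], [134, 458, 3, 3, 9], [122, 460, 3, 3, 9], [113, 465, 3, 3, 9], [28, 469, 4, 5, 17], [129, 469, 3, 3, 9], [0, 470, 4, 5, 18], [36, 471, 10, 9, 56], [105, 471, 3, 3, 9], [113, 472, 3, 5, 15], [0, 477, 5, 3, 14], [30, 476, 10, 4, 23], [48, 478, 3, 2, 6]]
```

```bash
python3 -c "
from workcell import ctrl
print(ctrl.close_job())"
```

```text
the job is handed in; nothing more can be done
None
```

I swept all three offcuts off the lip and handed the job in at about 19 s; two show in the bin, the third (block 2) is hidden under the lip so I only infer it fell in, the blank, holder, jar and bin show no visible shift, and I viewed 11 pictures, one over the limit of 10.

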